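Lock the vial rack into its carrier tray

ROBOT

A 7-joint arm with a two-finger parallel gripper is mounted at the origin on the work surface. World frame = base frame: x ahead of the robot, y to its left, z up, the work surface at z = 0. Lengths are in m, angles in degrees, forces in N, time in s.
With the tool pointing down it reaches from about 0.35 to 0.9 m from the base axis. Payload 8.1 kg.
Tool frame: the origin (TCP) lies midway between the tips of the shut fingers; the grasp point (between the pads) lies 19 mm behind it; x points along the fingers, y is the direction in which the jaws open and shut, and the axes are right-handed (so a half turn about x gives the same grasp; the last joint's range is limited). The gripper opens to 85 mm and grips with 20 to 120 N. Pads are 22 mm wide; open, the fingers measure 114 mm over their backs; the gripper's body (76 mm by 85 mm) begins 54 mm behind the grasp point. The pads swing forward as they close: fully open they stand 13 mm farther back than shut.
Start: joints at [60.814, 24.895, 1.432, 90.138, -0.665, 64.973, -4.303], TCP at [0.247, -0.574, 0.231] pointing down, gripper open.
Joint ranges: [-149.89, 149.89], [-25.12, 119.58], [-72.63, 75.52], [4.76, 147.25], [-75.54, 255.54], [6.69, 114.76], [-157.13, 157.13]. Speed limits (degrees/s): [127.2, 127.2, 172.46, 172.46, 180, 180, 180].

INTERFACE

Orientations are given as [roll, pitch, yaw] about the fixed x, y, z axes, in that order (R = Rz(yaw) Ry(pitch) Rx(roll)).
In Python, from station import monitor, cams, ticket gives the robot as it stands.
- The arm moves only by the tool send_rows, never from a script. Its argument "moves" is one flat list of numbers, 7 for each row, row after row: the shift along the tool's x, y, z in m, then the turn, a rotation vector about the tool's x, y, z in rad, then the finger opening in m, from 0 to 0.0854. A call has exactly 5 rows; each row shifts and turns the pose as measured when the row begins, along the tool's axes as they then stand; what a row does not reach is not made up. A row lasts 1/12 s, in which the tool goes at most 41.7 mm and 7.16 degrees, less where a joint would pass 70% of its speed; a pose out of reach is approached as far as the arm can. A call with a gripper value outside its range is refused whole. The fingers move at their own pace and stop on an object; "squeeze" is the grip in N (left out, the last holds). Time passes only in rows, so rows that do not move let the fingers close, or fill a call up. It gives the time, the measured TCP pose, the force and the opening at its end, in the units of the state.
- monitor.sense(): the state, without advancing time (a new reading comes with each control period).
- cams.get_image(name): name is "side" or "top"; returns (picture, depth): 384x512x3 uint8, red, green, blue; 384x512 float32, m along the optical axis (not along the pixel's ray), 0 where there is no reading.
- cams.camera_params(name): a dict with "intrinsics" (3x3 intrinsics, pixels), "D" ([k1, k2, p1, p2, k3] as OpenCV has them; the pictures are not rectified), "rvec" (rotation vector, rad) and "tvec" (3), from world to camera coordinates, as OpenCV has them. Camera axes: x right, y down, z forward; pixel columns grow to the right and rows downward; lengths in m; the calibration is good to about 2 mm. A picture is of the moment at which its call begins. camera_params takes no time and is no camera call.
- ticket.hand_in(): hands the job in, once; it reports no verdict.
The state is a dict: "time_s": time; "q": joint angles; "joint_velocities": joint speeds; "effort": joint torques, N m; "eef_pos": TCP position; "ee_rot": TCP orientation; "wrist_force": force on the tool from outside, world axes, zero at the start; "wrist_torque": the same for the moment, N m; "width": finger opening in m.
Only numpy, scipy, OpenCV 4.12 (cv2) and the standard library are available. Lean on these libraries where they do the work, as an engineer would, in place of code of your own. Each camera call takes 0.05 s, during which the arm holds its last target.

TASK

Two carrier trays stand on the lab bench, each with a long steel retaining bar swung open about a bolt at one end. On the tray that carries the white rack of capped vials, push the bar's free end round until the bar lies fully home against its stop post, across the front of the rack, and let go. Do not shift the vial rack, and leave the other tray's bar as it is.

Things in the scene. Friction and masses are not known exactly. Their poses are not given: they have to be found in the camera images.
- rack_tray: Low grey metal tray holding the vial rack, fixed; 150 (x) by 190 (y) mm, deck 16 mm above the bench. Origin: centre of its underside; +x to its back fence (46 mm high), away from the robot, within 30 degrees. Bar's pivot bolt at x -35, y -75 mm, head 55 mm above the bench; stop post (12 mm round, top at 50 mm) at x -23, y 60. A like tray with a petri dish stands beside it, left or right.
- rack_bar (a joint): Angle of the bar on the rack's tray, rad: 0 = home, bar along the tray's +y from the bolt, touching the stop post; positive = open, counter-clockwise from above, end towards the robot (starts 0.8 to 1.3). Bar 12 mm wide, 148 mm from bolt axis to free end, 30 to 46 mm above the bench, nothing below it but deck and bench. Stiff: about 1.5 N at the end moves it; it stays where left.
- vial_rack: White block rack, loose, 0.25 to 0.5 kg, 44 (x) by 100 (y) by 36 mm, with four black-capped vials in a row reaching 60 mm above its underside. Origin: centre of its underside, axes nearly the tray's. It stands on the deck between the bar's home position and the back fence; the closed bar clears it by 20 mm or more.
- spare_bar_end (a point): Free end of the other tray's bar (the tray with the petri dish): centre of the bar at 148 mm from its bolt, 38 mm above the bench. To be left alone.
Things that resemble listed ones, but are neither listed nor needed, are in the scene too. Leave any yellow look-alike of the rack_tray alone.

How it is judged (in metres and radians):
At the end, for the whole second after the job is handed in: The bar on the vial rack's tray lies home at its stop post, within 0.12 rad (7 degrees, about 18 mm at its free end), and is at rest. The vial rack has not been shifted by 20 mm or tipped by 0.2 rad, and the other tray's bar end has not been moved by 20 mm (value of joint rack_bar below 0.12 rad and velocity of joint rack_bar between -0.05 and 0.05 rad/s); the robot touches nothing.
It fails at once if the vial rack is shifted by more than 20 mm or tipped by more than 0.2 rad (distance of vial_rack from where it was at the start of the episode above 0.02 m or angle between vial_rack's own z axis and vertical above 0.2 rad).
It fails at once if the other tray's bar is moved by more than 20 mm at its free end (distance of spare_bar_end from where it was at the start of the episode above 0.02 m).
It also fails if it takes over 35 s, if anything falls off the work surface, if the arm or the gripper's body presses on something with over 40 N, if the wrist force passes 120 N, or if a joint passes its speed limit or range.

## Working session

There is one attempt and no reset: what is moved stays moved. The work goes in short steps, Python scripts to look and compute and a tool call to move; the robot and the scene stay as the last step left them, time stands still between calls to the robot, and variables do not carry over. Pictures are saved under pics/ and viewed, and the job is handed in when it is done.

Besides the shell and the picture viewer there is one more tool, called after "Emit:" as name(argument=value, ...) on one line, values as JSON. send_rows: Moves the arm, as the interface text tells. Its arguments: {"type":"object","properties":{"moves":{"type":"array","items":{"type":"number"}},"squeeze":{"type":"number"}},"required":["moves"]}

```bash
mkdir -p pics; ls
cat > h.py <<'E'
import numpy as np, cv2
from station import monitor, cams, ticket
def grab(n,tag):
    im,d=cams.get_image(n); cv2.imwrite(f'pics/{tag}.png',im[:,:,::-1]); np.save(f'pics/{tag}.npy',d); np.save(f'pics/{tag}_im.npy',im); return im,d
def cam(n):
    p=cams.camera_params(n); K=np.array(p['intrinsics'],float);D=np.array(p['D'],float)
    R=cv2.Rodrigues(np.array(p['rvec'],float))[0]; t=np.array(p['tvec'],float).reshape(3); return K,D,R,t
def cloud(n,d):
    K,D,R,t=cam(n); h,w=d.shape
    u,v=np.meshgrid(np.arange(w),np.arange(h))
    xy=cv2.undistortPoints(np.stack([u,v],-1).reshape(-1,1,2).astype(float),K,D).reshape(-1,2)
    z=d.reshape(-1,1); P=np.hstack([xy*z,z]); W=(P-t)@R; W[z[:,0]==0]=np.nan
    return W.reshape(h,w,3)
def ray(n,uv,zw):
    K,D,R,t=cam(n); xy=cv2.undistortPoints(np.array(uv,float).reshape(-1,1,2),K,D).reshape(-1,2)
    r=np.hstack([xy,np.ones((len(xy),1))])@R; c=-R.T@t
    return c+r*((zw-c[2])/r[:,2:])
def proj(n,X):
    K,D,R,t=cam(n); return cv2.projectPoints(np.array(X,float).reshape(-1,1,3),R,t,K,D)[0].reshape(-1,2)
E
python3 - <<'E'
from h import *
for n in('top','side'):
    grab(n,n+'0'); K,D,R,t=cam(n); print(n,-R.T@t)
print(monitor.sense())
E
```

```text
pics
top [ 0.34423085 -0.02390469  1.2909019 ]
side [0.28139377 0.59945444 0.78395578]
{'time_s': 0.1, 'q': array([60.8138356 , 24.93332718,  1.43078453, 90.1839104 , -0.66499113,
       64.97377355, -4.30225537]), 'joint_velocities': array([ 0.06830859, -0.09348462, -0.06497927, -0.17002937,  0.05360899,
        0.02478466,  0.00839635]), 'effort': array([ 3.56436591e-03, -6.71759105e+01,  1.02876171e+00, -3.16902852e+01,
        1.59211754e-02,  7.14939670e-03,  4.98444899e-05]), 'eef_pos': array([ 0.24706568, -0.57359609,  0.23059487]), 'ee_rot': array([-85.02853026,  89.91730008, 118.27570318]), 'wrist_force': array([-0.83906394, -0.72591478,  0.56817568]), 'wrist_torque': array([ 0.05752694, -0.00376224,  0.03212312]), 'width': 0.08518440772992156}
```

View pics/top0.png

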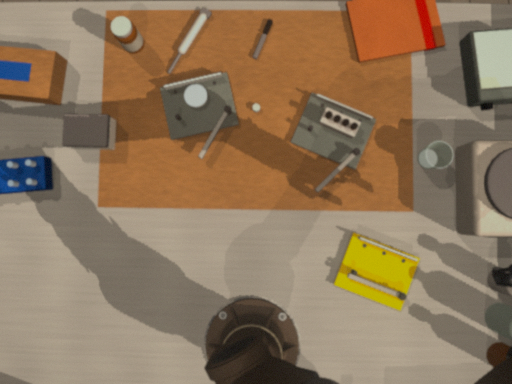

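View pics/side0.png

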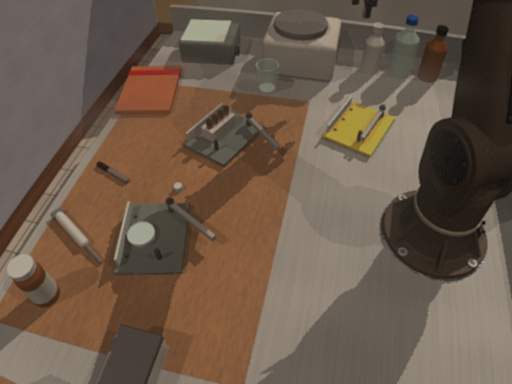

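The top view shows three candidates:
- The grey tray at about (335,130) has the white rack with four black caps, and its bar runs from about (357,153) to (318,190).
- The grey tray at about (200,105) has the petri dish and is the spare.
- The yellow tray at about (377,270) is a look-alike.

The first one fits the task, so I'll confirm it in a crop.

Run:
```python
from h import *
im=cv2.imread('pics/top0.png'); cv2.imwrite('pics/crop1.png',cv2.resize(im[85:200,280:390],None,fx=5,fy=5,interpolation=cv2.INTER_CUBIC))
W=cloud('top',np.load('pics/top0.npy')); 
m=np.zeros(W.shape[:2],bool); m[85:200,280:390]=1
z=W[...,2]; print(np.round(np.nanpercentile(z[m],[1,10,50,90,99]),3))
b=m&(z>0.026)
zz=np.where(b,z,0)[85:200,280:390]
vis=cv2.applyColorMap(np.clip(zz*3500,0,255).astype(np.uint8),cv2.COLORMAP_JET)
cv2.imwrite('pics/crop1z.png',cv2.resize(vis,None,fx=5,fy=5,interpolation=cv2.INTER_NEAREST))
```

```text
[-0.005 -0.002  0.003  0.027  0.074]
```

View pics/crop1.png

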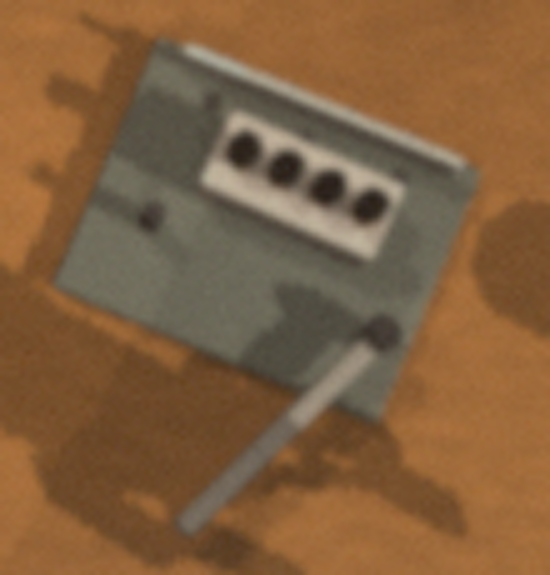

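View pics/crop1z.png

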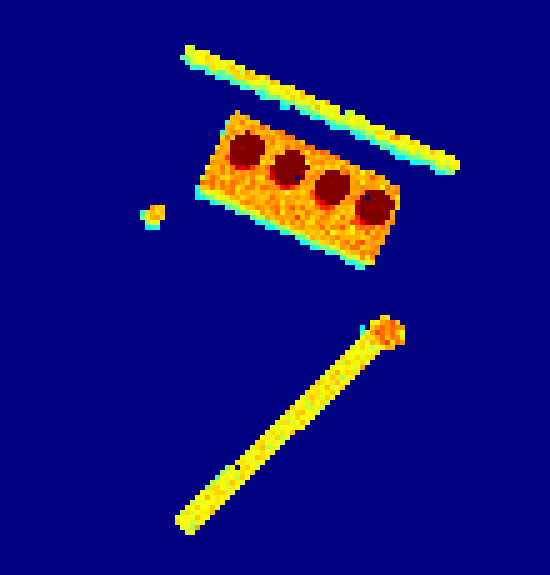

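The crop confirms it: white rack with four black caps, bolt at pixel (357,151), free end at (317,190), and post at (310.4,128). Next I'll turn these into positions.

Run:
```python
from h import *
W=cloud('top',np.load('pics/top0.npy')); z=W[...,2]
def comp(x0,y0,x1,y1,lo,hi):
    m=np.zeros(z.shape,bool); m[y0:y1,x0:x1]=1; m&=(z>lo)&(z<hi); return W[m]
bolt=ray('top',[(357,151.2)],.055)[0]; post=ray('top',[(310.6,127.8)],.050)[0]
B=comp(312,152,353,195,.03,.055)
c=B.mean(0); u=np.linalg.svd((B-c)[:,:2],full_matrices=False)[2][0]
if u[0]>0:u=-u
s=(B-bolt)[:,:2]@u; print('bar n',len(B),'z',B[:,2].mean(),'dir',np.degrees(np.arctan2(u[1],u[0])),'end',s.max(), 'bolt off', np.cross(u,(bolt-c)[:2]))
d=(post-bolt)[:2]; print('bolt',bolt,'post',post,'dist',np.hypot(*d),'exp',np.hypot(12,135))
yaw=np.arctan2(d[1],d[0])-np.arctan2(135,12); print('yaw from post',np.degrees(yaw))
F=comp(312,88,375,122,.03,.06); F2=comp(316,92,373,121,.036,.056)
# fence line
f=W[94:98,320:323]; 
fe=np.array([W[95,319],W[118,370]]); e=fe[0]-fe[1]; print('fence pts',fe,'yaw',np.degrees(np.arctan2(e[1],e[0]))-90)
ang=np.arctan2(u[1],u[0])-(yaw+np.pi/2); print('theta',(ang+np.pi)%(2*np.pi)-np.pi)
end=bolt[:2]+.148*u; print('end',end)
R=np.array([[np.cos(yaw),-np.sin(yaw)],[np.sin(yaw),np.cos(yaw)]])
print('tray origin',bolt[:2]-R@[-.035,-.075])
print('home end',bolt[:2]+R@[0,.148])
K=comp(318,105,362,140,.045,.066); print('rack mean',K.mean(0), 'local',R.T@(K.mean(0)[:2]-bolt[:2])+[-.035,-.075])
Ws=cloud('side',np.load('pics/side0.npy')); ms=(Ws[...,2]>.03)&(Ws[...,2]<.05)&(np.hypot(Ws[...,0]-end[0],Ws[...,1]-end[1])<.06); print('side bar z',Ws[ms].mean(0), ms.sum())
print(proj('side',[[*end,.038],bolt,post]))
```

```text
bar n 242 z 0.04572658009116882 dir 134.68794725883143 end 0.14714994414188 bolt off 0.0016930134233206773
bolt [ 0.51572851 -0.26836346  0.055     ] post [ 0.57721095 -0.14770847  0.05      ] dist 0.13541681928382251 exp 135.5322839769182
yaw from post -21.92252380986853
fence pts [[ 0.666392   -0.17019831  0.04616026]
 [ 0.60563768 -0.30477256  0.04694851]] yaw -24.297072052741697
theta 1.1625720364532404
end [ 0.41164822 -0.16314324]
tray origin [ 0.57619908 -0.21185408]
home end [ 0.57098468 -0.1310654 ]
rack mean [ 0.59302102 -0.22472359  0.05210763] local [ 0.0204104 -0.0056584]
side bar z [ 0.43135704 -0.17949622  0.04188589] 126
[[277.59613711 147.73860422]
 [248.57920779 112.90117164]
 [215.70762299 139.68293968]]<stdin>:9: DeprecationWarning: Arrays of 2-dimensional vectors are deprecated. Use arrays of 3-dimensional vectors instead. (deprecated in NumPy 2.0)
```

```bash
cat >> h.py <<'E'
from scipy.spatial.transform import Rotation as Ro
def rot(s): return Ro.from_euler('xyz',s['ee_rot'],degrees=True).as_matrix()
def to(target):
    s=monitor.sense(); R=rot(s); d=np.array(target)-s['eef_pos']; l=R.T@d
    print('t',s['time_s'],'pos',np.round(s['eef_pos'],4),'F',np.round(s['wrist_force'],1),'q',np.round(s['q'],0),'w',round(s['width'],4)); print('tool delta mm',np.round(l*1000,1))
    print('toolx',R[:,0].round(3),'tooly yaw deg',np.degrees(np.arctan2(R[1,1],R[0,1])).round(1))
E
python3 -c "
from h import *
to([.39,-.21,.231])"
```

```text
t 0.1 pos [ 0.2471 -0.5736  0.2306] F [-0.8 -0.7  0.6] q [61. 25.  1. 90. -1. 65. -4.] w 0.0852
tool delta mm [  -0.  -277.4 -275.1]
toolx [-0.001  0.001 -1.   ] tooly yaw deg -66.7
```

Emit:
send_rows(moves=[0,-0.028,-0.0275,0,0,0,0,0,-0.028,-0.0275,0,0,0,0,0,-0.028,-0.0275,0,0,0,0,0,-0.028,-0.0275,0,0,0,0,0,-0.028,-0.0275,0,0,0,0], squeeze=30)

```text
time_s: 0.52
eef_pos: [0.3136, -0.3922, 0.2268]
ee_rot: [-22.8, 89.6, 179.6]
wrist_force: [1.2, 0.5, 0.6]
width: 0.0256
```

Emit:
send_rows(moves=[0,-0.028,-0.0275,0,0,0,0,0,-0.028,-0.0275,0,0,0,0,0,-0.028,-0.0275,0,0,0,0,0,-0.028,-0.0275,0,0,0,0,0,0,0,0,0,0,0])

```text
time_s: 0.93
eef_pos: [0.3753, -0.2316, 0.2257]
ee_rot: [-45.3, 89.6, 157.6]
wrist_force: [-0.2, 0.6, -0.5]
width: 0.0001
```

```bash
python3 -c "
from h import *
to([.39,-.21,.10])"
```

```text
t 0.9333 pos [ 0.3753 -0.2316  0.2257] F [-0.2  0.6 -0.5] q [ 33.   9. -10. 114.   2.  58. -44.] w 0.0001
tool delta mm [125.6 -13.5 -22.6]
toolx [-0.007  0.003 -1.   ] tooly yaw deg -67.1
```

Emit:
send_rows(moves=[0.025,-0.003,-0.005,0,0,0,0,0.03,-0.003,-0.005,0,0,0,0,0.03,-0.003,-0.005,0,0,0,0,0.03,-0.003,-0.005,0,0,0,0,0.01,0,0,0,0,0,0])

```text
time_s: 1.35
eef_pos: [0.3929, -0.2098, 0.1]
ee_rot: [134.0, 89.8, -22.7]
wrist_force: [-0.3, 0.3, -1.2]
width: 0.0004
```

```bash
python3 -c "
from h import *
to([.39,-.21,.024])
a,d=grab('side','side1'); cv2.imwrite('pics/side1c.png',cv2.resize(a[60:260,150:400,::-1],None,fx=3,fy=3))"
```

```text
t 1.35 pos [ 0.3929 -0.2098  0.1   ] F [-0.3  0.3 -1.2] q [ 29.  19. -10. 123.   5.  39. -51.] w 0.0004
tool delta mm [76.  -1.1  2.9]
toolx [ 0.003 -0.001 -1.   ] tooly yaw deg -66.6
```

View pics/side1c.png

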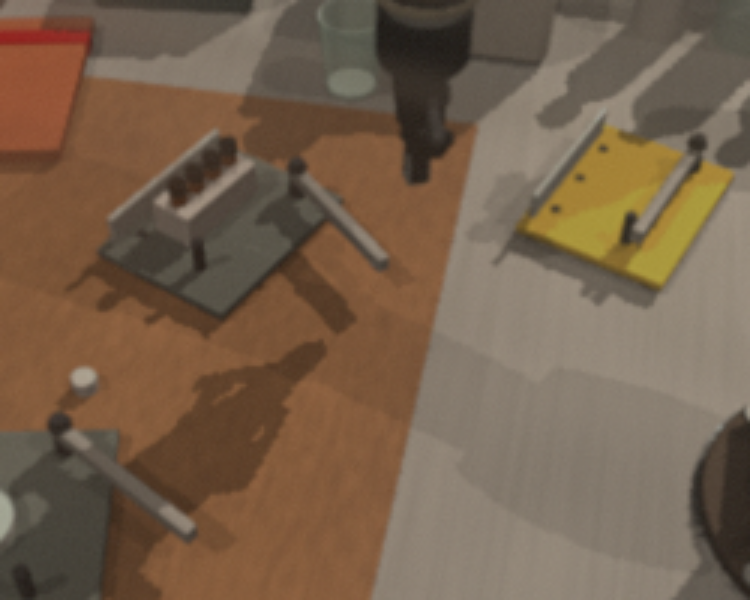

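The fingertips, at crop pixel (415,170), are on the far (−y, robot) side of the bar and clear of it. I'll descend there.

Emit:
send_rows(moves=[0.025,0,0.001,0,0,0,0,0.025,0,0.001,0,0,0,0,0.015,0,0.001,0,0,0,0,0.01,0,0,0,0,0,0,0.0,0,0,0,0,0,0])

```text
time_s: 1.82
eef_pos: [0.3901, -0.2132, 0.0227]
ee_rot: [109.7, 89.9, -47.0]
wrist_force: [-0.0, -0.4, -0.2]
width: 0.0003
```

Run:
```python
from h import *
bolt=np.array([.5157,-.2684]); yaw=np.radians(-22.5)
to([.39,-.21,.024])
R=rot(monitor.sense())
prev=None
for th in (1.16,1.0,.8,.6,.4,.2,0.05,0):
    a=yaw+np.pi/2+th; u=np.array([np.cos(a),np.sin(a)]); n=np.array([u[1],-u[0]])
    fn=R.T@np.array([*n,0]); off=.006+abs(fn[1])*.0145+abs(fn[2])*.011   # rectangular finger support
    # contact corner at r=.130
    p=bolt+.130*u-n*off
    if prev is not None: print(th,p.round(4),'tool step mm',(R.T@np.array([*(p-prev),0])*1000).round(1))
    else: print(th,p.round(4))
    prev=p
```

```text
t 1.8167 pos [ 0.3901 -0.2132  0.0227] F [-0.  -0.4 -0.2] q [ 28.  27.  -8. 126.   8.  27. -53.] w 0.0003
tool delta mm [-1.3 -3.  -1.2]
toolx [ 0.001 -0.002 -1.   ] tooly yaw deg -66.7
1.16 [ 0.41   -0.1897]
1.0 [ 0.4254 -0.1729] tool step mm [ -0.   -9.4 -20.7]
0.8 [ 0.4486 -0.1558] tool step mm [  0.   -6.5 -28.1]
0.6 [ 0.4697 -0.1452] tool step mm [  0.   -1.3 -23.6]
0.4 [ 0.493  -0.1386] tool step mm [  0.    3.1 -24. ]
0.2 [ 0.5178 -0.1364] tool step mm [  0.    7.8 -23.6]
0.05 [ 0.5368 -0.1379] tool step mm [  0.    9.  -16.9]
0 [ 0.5432 -0.1391] tool step mm [ 0.   3.6 -5.4]
```

Emit:
send_rows(moves=[-0.001,-0.007,-0.013,0,0,0,0,0,-0.007,-0.013,0,0,0,0,0,-0.005,-0.0105,0,0,0,0,0,-0.005,-0.0105,0,0,0,0,0,-0.003,-0.01,0,0,0,0])

```text
time_s: 2.23
eef_pos: [0.4313, -0.1687, 0.0263]
ee_rot: [46.9, 89.8, -110.1]
wrist_force: [-1.6, -2.1, -0.7]
width: -0.0003
```

```bash
python3 -c "
from h import *
to([.4486,-.1558,.024])
grab('top','top1'); grab('side','side2')
im=cv2.imread('pics/top1.png'); im2=cv2.imread('pics/side2.png')
cv2.imwrite('pics/c2.png',np.hstack([cv2.resize(im[85:205,280:400],(400,400)),cv2.resize(im2[80:200,180:300],(400,400))]))"
```

```text
t 2.2333 pos [ 0.4313 -0.1687  0.0263] F [-1.6 -2.1 -0.7] q [ 20.  28.  -8. 124.   8.  29. -60.] w -0.0003
tool delta mm [  2.2  -5.2 -21. ]
toolx [-0.001 -0.004 -1.   ] tooly yaw deg -67.1
```

View pics/c2.png

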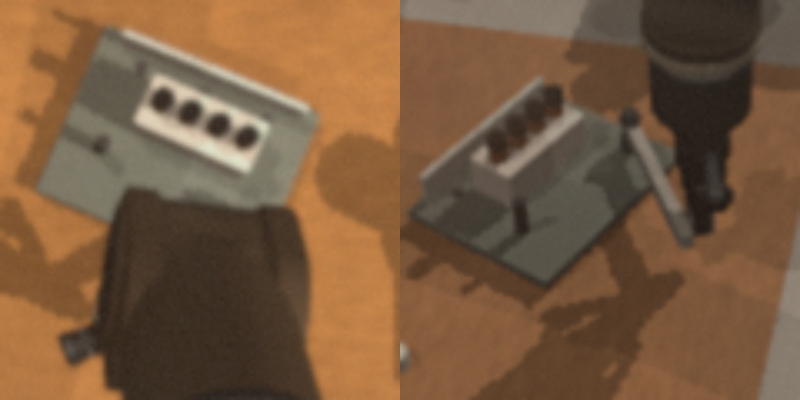

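The bar is being pushed: force is about 2.6 N and the finger is against the robot side of the bar end. I'll continue along the arc.

Emit:
send_rows(moves=[0.001,-0.002,-0.011,0,0,0,0,0,-0.002,-0.011,0,0,0,0,0,-0.001,-0.011,0,0,0,0,0,0,-0.011,0,0,0,0,0,0,-0.01,0,0,0,0])

```text
time_s: 2.75
eef_pos: [0.4816, -0.1434, 0.0258]
ee_rot: [46.1, 89.7, -111.1]
wrist_force: [-2.0, -1.2, 0.1]
width: 0.0001
```

```bash
python3 -c "
from h import *
to([.5178,-.1364,.024])
grab('side','side3')
im2=cv2.imread('pics/side3.png')
cv2.imwrite('pics/c3.png',cv2.resize(im2[80:200,180:300],(500,500)))"
```

```text
t 2.75 pos [ 0.4816 -0.1434  0.0258] F [-2.  -1.2  0.1] q [ 16.  30.  -7. 118.   7.  32. -64.] w 0.0001
tool delta mm [  1.7   7.6 -36.1]
toolx [-0.002 -0.006 -1.   ] tooly yaw deg -67.2
```

View pics/c3.png

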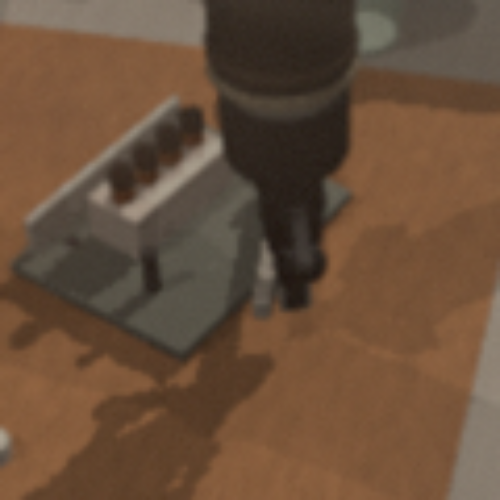

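The bar end is at crop (262,305), moving ahead of the finger and about 0.5 rad open. Still on track.

Emit:
send_rows(moves=[0,0.001,-0.008,0,0,0,0,0,0.002,-0.008,0,0,0,0,0,0.002,-0.008,0,0,0,0,0,0.002,-0.007,0,0,0,0,0,0.002,-0.005,0,0,0,0])

```text
time_s: 3.22
eef_pos: [0.5233, -0.1353, 0.0253]
ee_rot: [39.2, 89.7, -117.9]
wrist_force: [-1.6, -1.1, 0.6]
width: -0.0004
```

```bash
python3 -c "
from h import *
to([.5432,-.1391,.024])
grab('side','side4')
im2=cv2.imread('pics/side4.png')
cv2.imwrite('pics/c4.png',cv2.resize(im2[80:200,180:300],(500,500)))"
```

```text
t 3.2167 pos [ 0.5233 -0.1353  0.0253] F [-1.6 -1.1  0.6] q [ 14.  32.  -7. 113.   7.  35. -65.] w -0.0004
tool delta mm [  1.2  11.2 -16.8]
toolx [-0.002 -0.004 -1.   ] tooly yaw deg -67.1
```

View pics/c4.png

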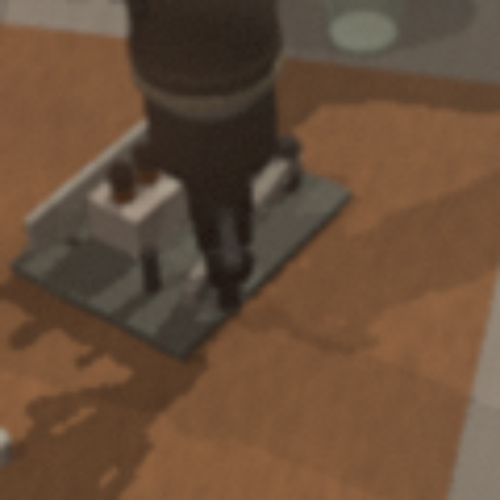

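Emit:
send_rows(moves=[0,0.003,-0.005,0,0,0,0,0,0.003,-0.005,0,0,0,0,0,0.003,-0.004,0,0,0,0,0,0.001,-0.002,0,0,0,0,0,0,0,0,0,0,0])

```text
time_s: 3.68
eef_pos: [0.5448, -0.1389, 0.0251]
ee_rot: [42.7, 89.7, -114.4]
wrist_force: [-2.7, 0.8, 0.5]
width: -0.0001
```

```bash
python3 -c "
from h import *
to([.5432,-.1391,.024])
grab('side','side5')
im2=cv2.imread('pics/side5.png')
cv2.imwrite('pics/c5.png',cv2.resize(im2[80:200,180:300],(600,600),interpolation=cv2.INTER_CUBIC))"
```

```text
t 3.6833 pos [ 0.5448 -0.1389  0.0251] F [-2.7  0.8  0.5] q [ 14.  34.  -7. 110.   7.  37. -65.] w -0.0001
tool delta mm [ 1.1 -0.4  1.6]
toolx [-0.002 -0.004 -1.   ] tooly yaw deg -67.1
```

View pics/c5.png

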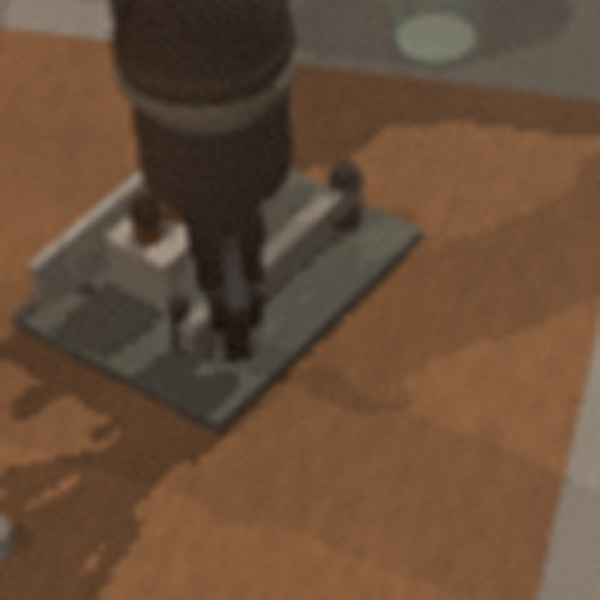

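The bar end at crop (195,335) is nearly at the post at (178,325). I'll push in small steps until the force rises.

Emit:
send_rows(moves=[0,0.001,-0.0015,0,0,0,0,0,0.001,-0.0015,0,0,0,0,0,0,0,0,0,0,0,0,0,0,0,0,0,0,0,0,0,0,0,0,0])

```text
time_s: 4.15
eef_pos: [0.5465, -0.1392, 0.0249]
ee_rot: [13.4, 89.7, -143.7]
wrist_force: [-2.0, -1.0, -0.7]
width: 0.0002
```

Emit:
send_rows(moves=[0,0.0015,-0.0025,0,0,0,0,0,0.001,-0.002,0,0,0,0,0,0,0,0,0,0,0,0,0,0,0,0,0,0,0,0,0,0,0,0,0])

```text
time_s: 4.57
eef_pos: [0.5464, -0.139, 0.0241]
ee_rot: [-13.8, 89.1, -170.9]
wrist_force: [-3.3, -0.9, 1.0]
width: 0.0002
```

Emit:
send_rows(moves=[0,0.001,-0.002,0,0,0,0,0,0.002,-0.003,0,0,0,0,0,0.002,-0.003,0,0,0,0,0,0.002,-0.003,0,0,0,0,0,0.002,-0.003,0,0,0,0])

```text
time_s: 4.98
eef_pos: [0.5465, -0.1389, 0.0217]
ee_rot: [-25.4, 87.4, 177.5]
wrist_force: [-14.9, 3.5, 11.0]
width: 0.0001
```

Force rose to 15 N with no further motion, so the bar is home on the post. Backing off, then rising.

Emit:
send_rows(moves=[0,-0.004,0.006,0,0,0,0,-0.002,-0.006,0.009,0,0,0,0,-0.005,-0.006,0.009,0,0,0,0,-0.01,-0.006,0.009,0,0,0,0,-0.02,-0.003,0.004,0,0,0,0])

```text
time_s: 5.4
eef_pos: [0.5015, -0.1293, 0.0595]
ee_rot: [-26.3, 87.3, 176.6]
wrist_force: [-0.7, 0.2, -1.2]
width: 0.0001
```

Emit:
send_rows(moves=[-0.03,0,0.01,0,0,0,0,-0.035,0,0.015,0,0,0,0,-0.035,0,0.02,0,0,0,0,-0.03,0,0.025,0,0,0,0,-0.01,0,0.035,0,0,0,0])

```text
time_s: 5.82
eef_pos: [0.4115, -0.1674, 0.2124]
ee_rot: [-26.5, 87.9, 176.8]
wrist_force: [0.5, -1.4, 0.2]
width: 0.0002
```

```bash
python3 -c "
from h import *
to([.3,-.35,.25])
grab('side','side6');grab('top','top6')
im=cv2.imread('pics/top6.png'); im2=cv2.imread('pics/side6.png')
cv2.imwrite('pics/c6.png',np.hstack([cv2.resize(im[85:205,280:400],(400,400)),cv2.resize(im2[80:200,180:300],(400,400))]))"
```

```text
t 5.8167 pos [ 0.4115 -0.1674  0.2124] F [ 0.5 -1.4  0.2] q [ 22.  11.  -8. 113.   2.  58. -54.] w 0.0002
tool delta mm [-33.9 122.8 176. ]
toolx [-0.037  0.002 -0.999] tooly yaw deg -66.6
```

View pics/c6.png

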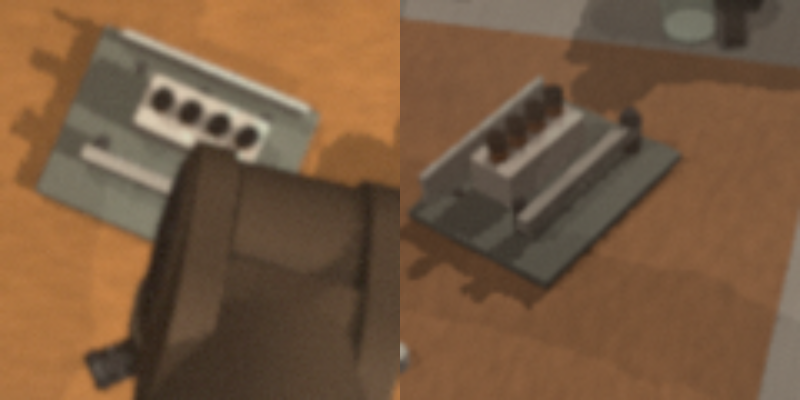

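The bar lies across the rack's front, touching the post. I'll clear the view once for a numeric check.

Emit:
send_rows(moves=[-0.005,0.02,0.03,0,0,0,0,-0.005,0.02,0.03,0,0,0,0,0,0.02,0.03,0,0,0,0,0,0.02,0.03,0,0,0,0,0,0,0,0,0,0,0])

```text
time_s: 6.33
eef_pos: [0.325, -0.2936, 0.2272]
ee_rot: [-13.2, 88.3, -170.0]
wrist_force: [-0.4, -0.2, -0.9]
width: 0.0001
```

Run:
```python
from h import *
to([.3,-.35,.25]); im,d=grab('top','top7')
cv2.imwrite('pics/c7.png',cv2.resize(im[85:205,150:400,::-1],None,fx=3,fy=3))
bolt=np.array([.5157,-.2684]);yaw=np.radians(-22.5)
R=np.array([[np.cos(yaw),-np.sin(yaw)],[np.sin(yaw),np.cos(yaw)]])
for tag in('top0','top7'):
    W=cloud('top',np.load(f'pics/{tag}.npy')); z=W[...,2]
    L=(W[...,:2]-bolt)@R
    if tag=='top7':
        m=(z>.035)&(z<.055)&(np.abs(L[...,0])<.016)&(L[...,1]>.015)&(L[...,1]<.16)
        B=L[m]; p=np.polyfit(B[:,1],B[:,0],1); print('bar n',m.sum(),'theta(yaw -22.5)',-np.arctan(p[0]),'ymax',B[:,1].max())
    m=np.zeros(z.shape,bool); m[105:140,318:364]=1; m&=(z>.045)&(z<.09); print(tag,'rack mean',np.nanmean(W[m],0).round(4),m.sum())
    m=np.zeros(z.shape,bool); m[118:162,192:228]=1; m&=(z>.035)&(z<.055); print(tag,'spare bar mean',np.nanmean(W[m],0).round(4),m.sum())
```

```text
t 6.3333 pos [ 0.325  -0.2936  0.2272] F [-0.4 -0.2 -0.9] q [ 35.   8.  -1. 114.   2.  59. -34.] w 0.0001
tool delta mm [-21.8  41.8  45.9]
toolx [-0.03  -0.005 -1.   ] tooly yaw deg -66.7
top0 rack mean [ 0.5932 -0.2253  0.0578] 669
top0 spare bar mean [0.5511 0.1146 0.0457] 229
bar n 252 theta(yaw -22.5) -0.025425539369901558 ymax 0.1486870366136069
top7 rack mean [ 0.5912 -0.2233  0.0571] 711
top7 spare bar mean [0.551  0.1147 0.0454] 229
```

View pics/c7.png

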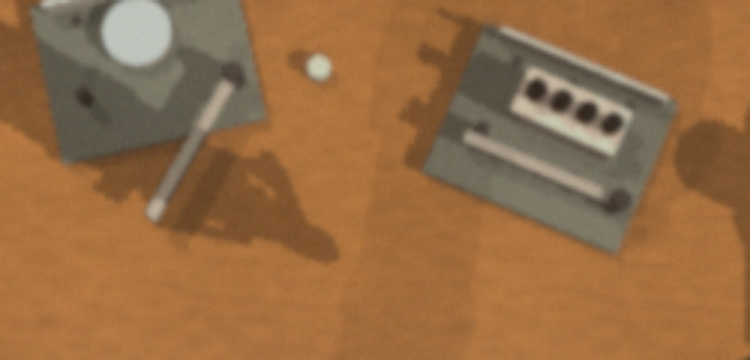

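The bar is home on the post, the rack is in place, the spare bar is unchanged and the robot is clear.

```bash
python3 -c "
from h import *
print(ticket.hand_in())"
```

```text
the job is handed in; nothing more can be done
None
```

I closed the bar on the vial-rack tray and handed the job in at about 6.4 s; the hand-in reports no verdict. I pushed its free end round with the shut fingers until it stopped on the post, then backed off and lifted clear.

- **Bar home:** the push force rose to about 15 N with no further motion. Afterwards the depth fit gave the bar angle as −0.03 rad, which is home within the 1–2° uncertainty of my tray-yaw estimate. The picture shows it touching the post.
- **Other tray's bar:** unchanged; its mean measured position moved 0.1 mm.
- **Vial rack:** the picture shows no shift. The measured mean moved about 3 mm, well under 20 mm. I put most of that down to pixels of the closed bar falling inside the measuring window, which held 711 points against 669 before.
- **Robot clear:** the gripper was about 0.23 m up with only sensor-noise forces at the last reading.

No check failed. The tray yaw measured about 2.4° differently from the post (−21.9°) than from the fence (−24.3°), and I used −22.5°.

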